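# Sweep the timber offcuts into the dustpan

### The job

Take the bench brush and sweep all four timber offcuts along the bench into the green dustpan through its open mouth, so that each one lies wholly inside. Move the offcuts only with the brush, without touching them with the gripper or lifting them, and do not shift the jars and other things standing about. Finish by standing the brush upright on its bristles on the bench, clear of the dustpan, and let it go.

Things in the scene. Friction and masses are not known exactly. Their poses are not given: they have to be found in the camera images.
- brush_grip (a point): middle of the bench brush's grip: a pale wooden ridge along the brush's x, 66 mm long, 24 mm thick (y), from 60 to 96 mm above the bristle ends. This point is on the centre line, 82 mm above the bristle ends; its axes are the brush's, z up; grip across its y
- brush: bench brush, standing on its bristles; 74 mm long (its x), 40 mm thick (its y), 96 mm tall, 0.2 kg. Under the grip a red back 40 mm thick (42 to 60 mm up), then a stiff, rigid block of black bristles, 68 x 36 mm. Both long faces sweep alike. Origin at the middle of the bristle ends
- dustpan: green metal dustpan with a short wooden handle, fixed to the bench: it does not slide. 200 mm along its x, 150 mm along its y; origin at bench height under the pan's middle. Side walls 4 mm thick, outer faces at x = +-100 mm, 24 mm high beside the ramp, else 40 mm (rim to 50); back wall at y = 73 mm, rim to 50 mm; the handle runs on to y = 156 mm, 47 mm high
- dustpan_mouth (a point): middle of the edge of the dustpan's open mouth, at bench height (75 mm before the pan's origin); same axes as the pan. Pieces go in along +y: a ramp rises to 6 mm height within the first 30 mm, then comes a flat floor 6 mm above the bench, 116 mm deep
- offcut_1_mid (a point): pale timber offcut, 42x26 mm, 24 mm high, about 50 g, loose on the bench; this point is at the middle of its footprint, half-way up
- offcut_2_mid (a point): plywood offcut, 34x32 mm, 24 mm high, about 50 g, loose on the bench; this point is at the middle of its footprint, half-way up
- offcut_3_mid (a point): stepped pale timber offcut, 40x28 mm, 14 mm high on one half and 27.5 mm on the other, about 50 g, loose on the bench; this point is at the middle of its footprint, half-way up
- offcut_4_mid (a point): plywood offcut, 30x30 mm, 28 mm high, about 50 g, loose on the bench; this point is at the middle of its footprint, half-way up
- offcut_1: offcut 1 as a body; origin at the middle of its underside, its sides along its x and y
- offcut_2: offcut 2 as a body; origin at the middle of its underside, its sides along its x and y
- offcut_3: offcut 3 as a body; origin at the middle of its underside, its sides along its x and y
- offcut_4: offcut 4 as a body; origin at the middle of its underside, its sides along its x and y
- screw_jar_1: jar of silvery screws with a red lid, 66 mm in diameter, 90 mm tall, stands upright among the offcuts nearer the dustpan; loose, to be left alone; origin at the middle of its underside
- screw_jar_2: jar of brassy screws with a white lid, 68 mm in diameter, 81 mm tall, stands upright among the offcuts farther from the dustpan; loose, to be left alone; origin at the middle of its underside
- tape_measure: yellow and black tape measure, 65x81x33 mm, at the far right; loose, to be left alone; origin at the middle of its underside
- screw_box_1: yellow and blue cardboard box of screws, 55 (x) x 85 (y) x 45 mm high, at the near edge; loose, to be left alone; origin at the middle of its underside
- duct_tape: roll of grey tape lying flat, 103 mm in diameter, 48 mm high, near left; loose, to be left alone; origin at the middle of its underside
- glue_bottle: white bottle with orange nozzle, 57 mm in diameter, 166 mm tall, at the back; loose, to be left alone; origin at the middle of its underside

How it is judged:
By the outcome, as a careful person would: the job done as asked, in the order asked, and still so for the second after the job is handed in, with the robot touching nothing.
It also fails if it takes over 72 s, if anything falls off the work surface, if the arm or the gripper's body presses on something with over 40 N, if the wrist force passes 120 N, or if a joint passes its speed limit or range.

### The arm

A 6-joint arm with a two-finger parallel gripper is mounted at the origin on a cart in front of the work surface, level with it; the furniture and walls round the work are solid. World frame = base frame: x ahead of the robot, y to its left, z up, the work surface at z = 0. Lengths are in m, angles in degrees, forces in N, time in s.
With the tool pointing down it reaches from about 0.35 to 0.875 m from the base axis. Payload 4.2 kg.
Tool frame: the origin (TCP) lies midway between the tips of the shut fingers; the grasp point (between the pads) lies 19 mm behind it; y points along the fingers, z is the direction in which the jaws open and shut, and the axes are right-handed (so a half turn about y gives the same grasp; the last joint's range is limited). The gripper opens to 87 mm and grips with 3 to 60 N. Pads are 19 mm wide; open, the fingers measure 117 mm over their backs; the gripper's body (75 mm by 190 mm) begins 51 mm behind the grasp point.
Start: joints at [83.801, 22.042, 0.453, 0, -68.411, -14.817], TCP at [0.224, 0.583, 0.223] pointing down, gripper open.
Joint ranges: [-179.83, 179.83], [-69.29, 118.12], [-61.27, 80.66], [-181.25, 117.63], [-171.15, -9.14], [-177.46, 177.46]. Speed limits (degrees/s): [159.86, 159.86, 180, 180, 180, 180].

### API

Orientations are given as [roll, pitch, yaw] about the fixed x, y, z axes, in that order (R = Rz(yaw) Ry(pitch) Rx(roll)).
In Python, from workcell import env gives the robot as it stands. The module is installed in compiled form; this text tells all that it offers. Calls block until the motion is done:
- env.goto(position, orientation): joint-space move of the TCP to a pose.
- env.move_straight(position, rotation=None, rate=0.15, force_limit=None): straight line of the TCP; rotation=None keeps the orientation; rate is the mean speed in m/s. With force_limit (N) it stops when the force on the tool has changed by that much, and returns True; else False.
- env.set_joints(angles): joint-space move.
- env.gripper_to(opening, grasp_force=None): opening from 0.0 (shut) to 1.0 (fully open); grasp_force is the grip in N (None keeps the last); returns when the fingers have stopped.
- env.dwell(seconds).
- env.inverse_kinematics(position, orientation): joint angles nearest the present ones, or None.
- env.read_state(): the state.
- env.grab_frame(name): name is "scene" or "top" or "wrist"; returns a dict with "image" (384x512x3 uint8, blue, green, red), "fx", "fy", "cx", "cy" (pixels), "position" and "orientation" of the camera in the world. Camera axes: x right, y up, looking along -z (the intrinsics and any distortion apply to the point x, -y, -z); pixel columns grow to the right and rows downward; lengths in m; the calibration is good to about 2 mm. A picture is of the moment at which its call begins. There is no depth.
A pose or a line that the arm cannot do raises env.Unreachable and nothing moves.
- env.close_job(): hands the job in, once; it reports no verdict.
Trained networks look in a picture, given as the dict that the camera call returned (one of the last four; its "shot" number tells which), for a name from the list of things; names that differ only in an ending like _2 or _b are one class to them, and where a whole thing is asked for, a point or a joint stands for the part that bears it (a point fixed in the world has none). Each returns a list of dicts, best first, with "score" (0 to 1); they miss things now and then, are a little off and sometimes report something else, mostly with a low value. They report only what shows in the picture. A call takes as long as a camera call.
- env.search_frame(picture, thing): "xyz" ([x, y, z] in m, in world coordinates, good to about 4 mm: the middle of the surface that is visible of it).
- env.trace(picture, thing): "mask" (384x512 bool, what is visible of it).
The state is a dict: "clock": time; "joint_positions": joint angles; "qvel": joint speeds; "joint_torque": joint torques, N m; "position": TCP position; "tool_rot": TCP orientation; "force": force on the tool from outside, world axes, zero at the start; "wrist_torque": the same for the moment, N m; "opening": opening from 0.0 (shut) to 1.0 (fully open).
Only numpy, scipy, OpenCV 4.12 (cv2) and the standard library are available. Lean on these libraries where they do the work, as an engineer would, in place of code of your own. Each camera call takes 0.05 s, during which the arm holds its last target.

## Working session

There is one attempt and no reset: what is moved stays moved. The work goes in short steps, each a Python script; the robot and the scene stay as the last script left them, time stands still between calls to the robot, and variables do not carry over. Pictures are saved under pics/ and viewed, and the job is handed in when it is done.

```bash
mkdir -p pics; ls
python3 - <<'E'
from workcell import env
import cv2
s=env.read_state();print(s)
for n in ["scene","top","wrist"]:
    p=env.grab_frame(n);cv2.imwrite(f"pics/{n}0.png",p["image"]);print(n,p["position"],p["orientation"],p["fx"],p["fy"],p["cx"],p["cy"],[k for k in p])
    for t in (["brush","brush_grip","dustpan","dustpan_mouth","offcut_1","offcut_2","offcut_3","offcut_4","screw_jar_1","screw_jar_2","tape_measure","screw_box_1","duct_tape","glue_bottle"] if n!="wrist" else []):
        print(t,[(r["score"].__round__(2),[round(float(v),3) for v in r["xyz"]]) for r in env.search_frame(p,t)[:6]])
print(env.read_state()["clock"])
E
```

```text
pics
{'clock': 0.0, 'joint_positions': array([ 8.38001571e+01,  2.20890746e+01,  3.78656707e-01, -3.07630623e-02,
       -6.84106644e+01, -1.48175089e+01]), 'qvel': array([-0.14175917,  0.07623869,  0.0100614 ,  0.04185351,  0.0911221 ,
       -0.01525195]), 'joint_torque': array([ 5.23828021e-04, -3.90664387e+01,  1.87406248e+01,  4.21980813e+00,
        1.10964183e-02, -1.92785246e-04]), 'position': array([0.22390321, 0.58285786, 0.22146511]), 'tool_rot': array([-8.98756322e+01,  3.33598781e-03,  1.58971302e+02]), 'force': array([ 0.24547547, -0.03925508,  0.25251363]), 'wrist_torque': array([-0.04035946,  0.0149848 , -0.03165879]), 'opening': 0.9996673837913027}
scene [0.10245897 0.44203504 0.90269151] [  39.92628996    0.15935608 -140.00771878] 428.3801155187797 428.3801155187797 257.7566977819778 188.1069655493477 ['image', 'fx', 'fy', 'cx', 'cy', 'position', 'orientation', 'shot']
brush [(0.58, [0.503, -0.269, 0.06]), (0.34, [0.771, 0.09, 0.081])]
brush_grip [(0.66, [0.499, -0.268, 0.056]), (0.35, [0.545, -0.006, 0.026])]
dustpan [(0.74, [0.56, 0.235, 0.005])]
dustpan_mouth [(0
[... 1740 characters left out ...]
52, 0.013])]
offcut_3 [(0.52, [0.451, -0.025, 0.024]), (0.47, [0.463, -0.152, 0.013])]
offcut_4 [(0.52, [0.451, -0.025, 0.024]), (0.47, [0.463, -0.152, 0.013])]
screw_jar_1 [(0.81, [0.638, -0.031, 0.098]), (0.59, [0.628, -0.164, 0.082])]
screw_jar_2 [(0.81, [0.638, -0.031, 0.098]), (0.59, [0.628, -0.164, 0.082])]
tape_measure []
screw_box_1 [(0.66, [0.35, 0.009, 0.046]), (0.27, [0.545, -0.018, 0.025])]
duct_tape []
glue_bottle [(0.78, [0.772, 0.078, 0.081])]
wrist [0.29410287 0.55593651 0.38573309] [-1.62454022e+01  2.11848435e-02 -1.11035415e+02] 266.3646171764659 266.3646171764659 255.64709005564612 190.0767230557148 ['image', 'fx', 'fy', 'cx', 'cy', 'position', 'orientation', 'shot']
1.55
```

View pics/scene0.png

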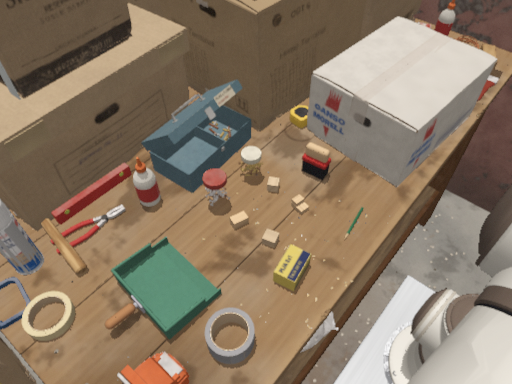

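View pics/top0.png

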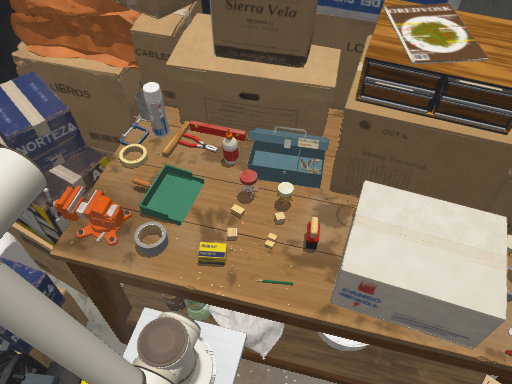

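View pics/wrist0.png

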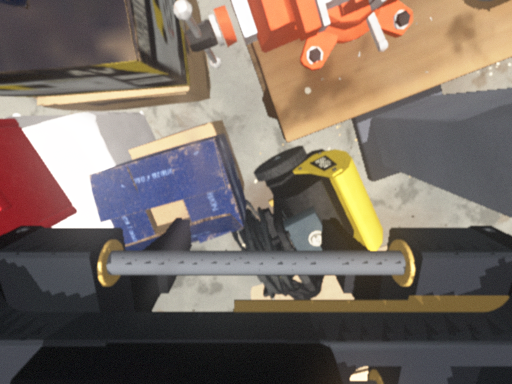

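Run:
```python
import cv2
a=cv2.imread("pics/scene0.png");
cv2.imwrite("pics/scene0z.png",cv2.resize(a[130:340,100:350],None,fx=3.2,fy=2.85,interpolation=cv2.INTER_CUBIC)[:600])
b=cv2.imread("pics/top0.png")
cv2.imwrite("pics/top0z.png",cv2.resize(b[120:290,120:340],None,fx=3.5,fy=3.5,interpolation=cv2.INTER_CUBIC))
```

```text
(no output)
```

View pics/scene0z.png

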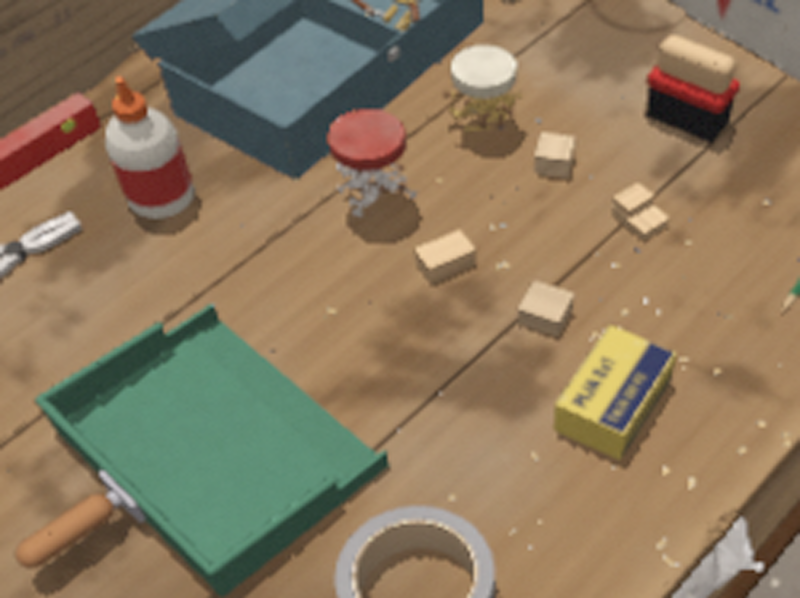

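View pics/top0z.png

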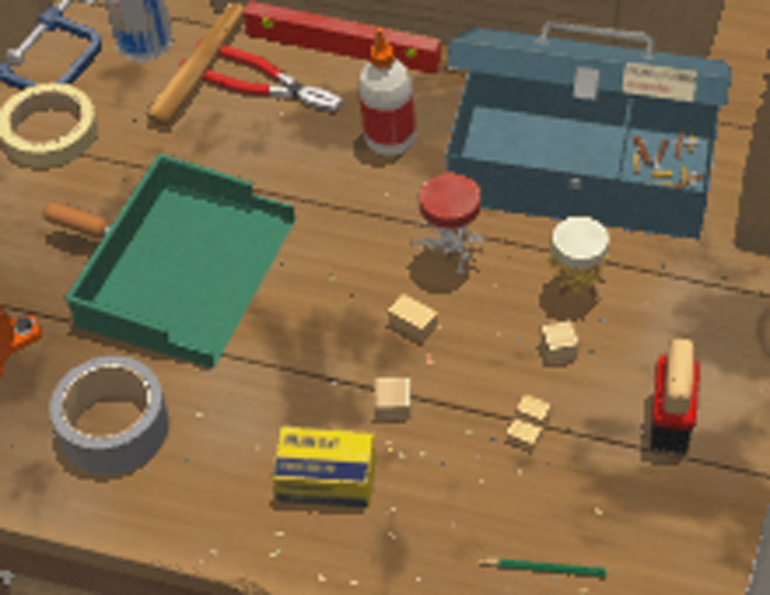

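Run:
```python
from workcell import env
import cv2,numpy as np
for y in (0,180): print(y,env.inverse_kinematics([0.5,-0.05,0.36],[-90,0,y]))
env.goto([0.5,-0.05,0.36],[-90,0,0])
print(env.read_state()["clock"],env.read_state()["position"])
p=env.grab_frame("wrist");cv2.imwrite("pics/wrist1.png",p["image"]);print(p["position"],p["orientation"])
p=env.grab_frame("top");cv2.imwrite("pics/top1.png",p["image"])
```

```text
0 [ 1.28322624e+01  5.92814881e+00 -1.70354704e+00 -2.54444375e-14
 -8.23683041e+01 -1.02832262e+02]
180 [ 1.28322624e+01  5.92814881e+00 -1.70354704e+00  2.54444375e-14
 -8.23683041e+01  7.71677376e+01]
4.05 [ 0.50011793 -0.04944093  0.35969936]
[ 0.42156486 -0.04944512  0.52294399] [-1.62663880e+01 -1.44698249e-02  9.00420878e+01]
```

View pics/wrist1.png

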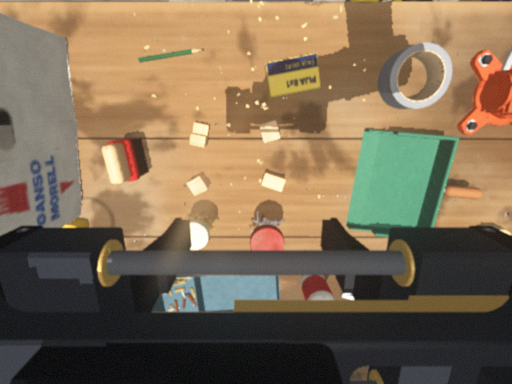

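```bash
cat > h.py <<'E'
import cv2,numpy as np
from scipy.spatial.transform import Rotation as Ro
def proj(P,cam):
    P=np.atleast_2d(P); R=Ro.from_euler('xyz',cam['o'],degrees=True).as_matrix()
    c=(P-np.array(cam['p']))@R; return np.c_[cam['fx']*c[:,0]/-c[:,2]+cam['cx'], cam['fx']*-c[:,1]/-c[:,2]+cam['cy']]
def rect(img,cam,z,x0,x1,y0,y1,ppm=2000):
    # out: cols = y increasing right, rows = x increasing down
    xs=np.arange(x0,x1,1/ppm);ys=np.arange(y0,y1,1/ppm)
    X,Y=np.meshgrid(xs,ys,indexing='ij')
    uv=proj(np.c_[X.ravel(),Y.ravel(),np.full(X.size,z)],cam).reshape(*X.shape,2).astype(np.float32)
    return cv2.remap(img,uv[...,0],uv[...,1],cv2.INTER_CUBIC)
def grid(im,x0,y0,ppm,step=0.05):
    im=im.copy();h,w=im.shape[:2]
    for k in range(int(np.ceil(y0/step-1e-6)),int((y0+w/ppm)/step)+1):
        c=int((k*step-y0)*ppm);cv2.line(im,(c,0),(c,h),(255,0,0),1);cv2.putText(im,f"{k*step:.2f}",(c+2,10),0,.35,(0,0,255),1)
    for k in range(int(np.ceil(x0/step-1e-6)),int((x0+h/ppm)/step)+1):
        r=int((k*step-x0)*ppm);cv2.line(im,(0,r),(w,r),(255,0,0),1);cv2.putText(im,f"{k*step:.2f}",(2,r-2),0,.35,(0,0,255),1)
    return im
W1=dict(p=[0.42156486,-0.04944512,0.52294399],o=[-1.62663880e+01,-1.44698249e-02,9.00420878e+01],fx=266.3646171764659,cx=255.64709005564612,cy=190.0767230557148)
T0=dict(p=[-0.29582168,-0.29951844,1.24101543],o=[37.8298833,-0.88030906,-75.79018862],fx=438.1924527668212,cx=262.59160338127475,cy=196.4750711920041)
S0=dict(p=[0.10245897,0.44203504,0.90269151],o=[39.92628996,0.15935608,-140.00771878],fx=428.3801155187797,cx=257.7566977819778,cy=188.1069655493477)
E
python3 - <<'E'
from h import *
w=cv2.imread("pics/wrist1.png")
cv2.imwrite("pics/r1.png",grid(rect(w,W1,0.024,0.40,0.60,-0.2,0.04,3000),0.40,-0.2,3000,0.02))
cv2.imwrite("pics/r2.png",grid(rect(cv2.imread("pics/scene0.png"),S0,0.024,0.40,0.60,-0.2,0.04,3000),0.40,-0.2,3000,0.02))
cv2.imwrite("pics/r3.png",grid(rect(w,W1,0.0,0.40,0.70,0.10,0.38,1900),0.40,0.10,1900,0.02))
cv2.imwrite("pics/r4.png",grid(rect(cv2.imread("pics/top0.png"),T0,0.0,0.40,0.70,0.10,0.38,1900),0.40,0.10,1900,0.02))
E
```

```text
(no output)
```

View pics/r1.png

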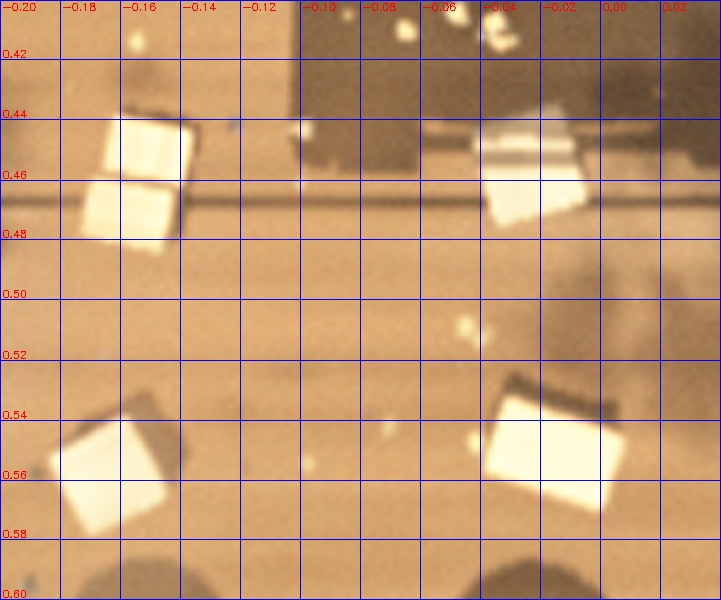

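View pics/r2.png

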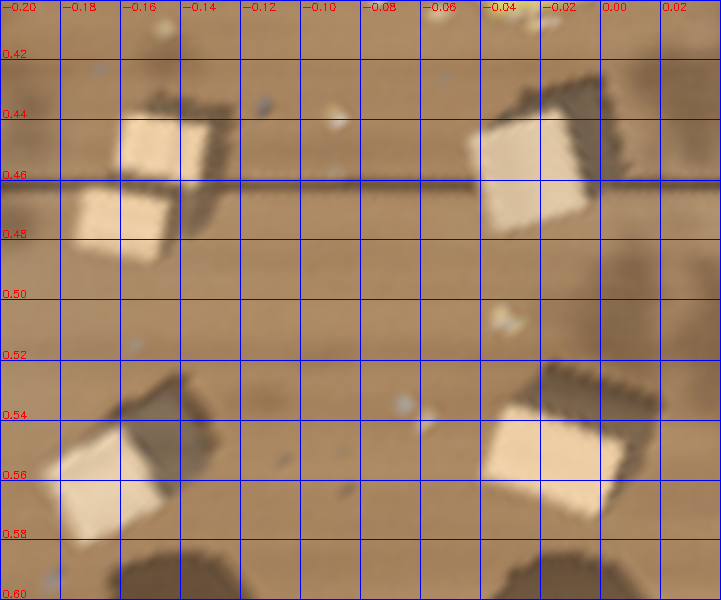

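View pics/r3.png

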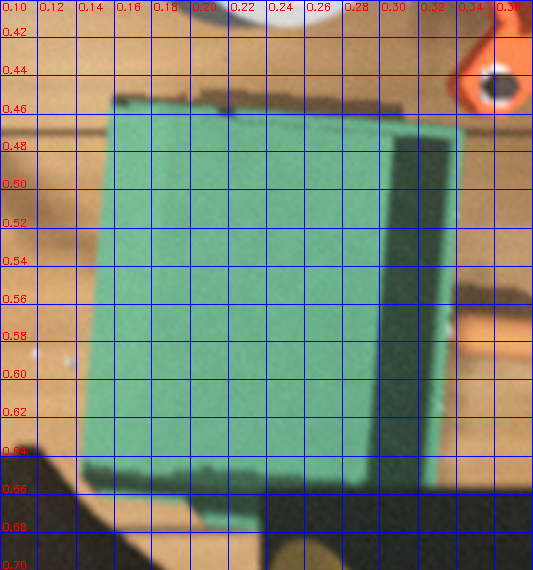

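View pics/r4.png

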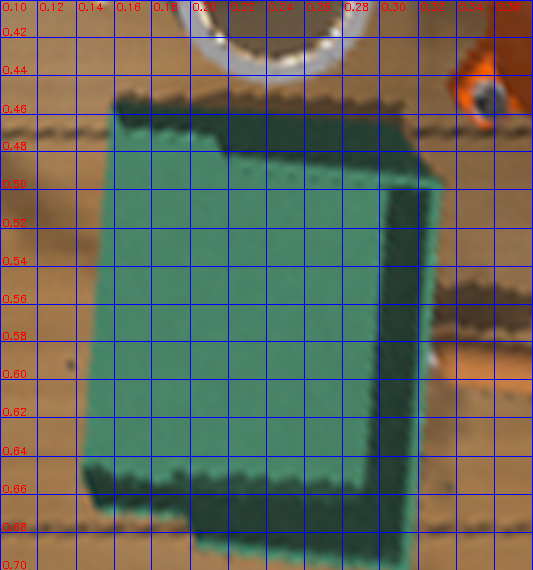

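Run:
```python
from h import *
w=cv2.imread("pics/wrist1.png");s=cv2.imread("pics/scene0.png");t=cv2.imread("pics/top0.png")
def row(z,b,ppm): 
    return np.hstack([grid(rect(i,c,z,*b,ppm),b[0],b[2],ppm,0.02) for i,c in ((w,W1),(s,S0),(t,T0))])
cv2.imwrite("pics/j.png",np.vstack([row(0.09,(0.56,0.70,-0.08,0.06),1800),row(0.081,(0.56,0.70,-0.22,-0.08),1800)]))
cv2.imwrite("pics/b.png",np.vstack([row(0.096,(0.44,0.56,-0.34,-0.2),1800),row(0.06,(0.44,0.56,-0.34,-0.2),1800)]))
cv2.imwrite("pics/o.png",np.vstack([row(0.0275,(0.42,0.50,-0.2,-0.12),3000),row(0.014,(0.42,0.50,-0.2,-0.12),3000)]))
```

```text
(no output)
```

View pics/j.png

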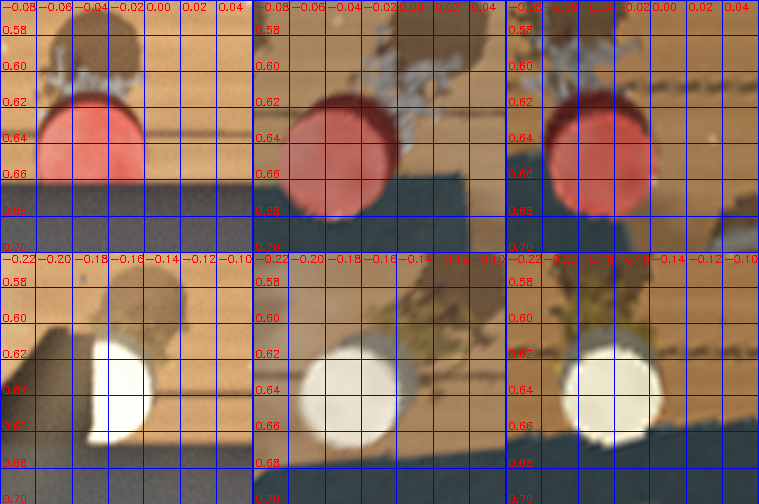

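View pics/b.png

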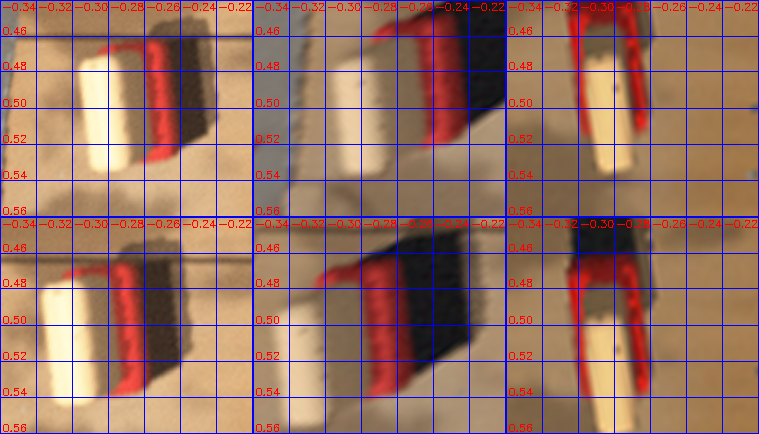

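View pics/o.png

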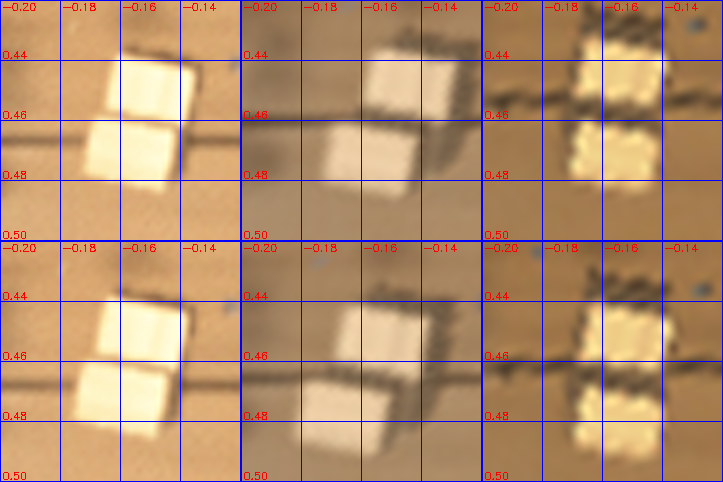

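Run:
```python
from h import *
w=cv2.imread("pics/wrist1.png");s=cv2.imread("pics/scene0.png");t=cv2.imread("pics/top0.png")
def row(z,b,ppm): 
    return np.hstack([grid(rect(i,c,z,*b,ppm),b[0],b[2],ppm,0.05) for i,c in ((w,W1),(s,S0),(t,T0))])
b=(0.3,0.75,-0.6,-0.2)
cv2.imwrite("pics/w.png",np.vstack([row(0.0,b,660),row(0.15,b,660)]))
```

```text
(no output)
```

View pics/w.png

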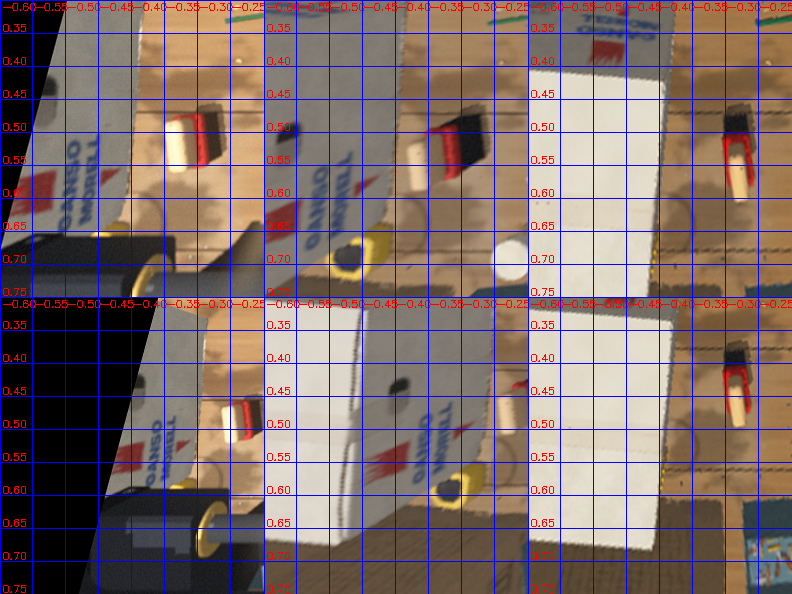

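```bash
cat >> h.py <<'E'
M=np.array([0.5525,0.1515]);th=np.radians(-4.3)
def pan(u,d):
    return M+u*np.array([np.cos(th),np.sin(th)])+d*np.array([-np.sin(th),np.cos(th)])
E
python3 - <<'E'
from workcell import env
import cv2
env.goto([0.502,-0.2815,0.17],[-90,0,5.5])
p=env.grab_frame("scene");cv2.imwrite("pics/scene2.png",p["image"])
p=env.grab_frame("wrist");cv2.imwrite("pics/wrist2.png",p["image"])
s=env.read_state();print(s["clock"],s["position"],s["force"])
E
```

```text
5.4 [ 0.50313959 -0.28075627  0.17141087] [-0.12491695 -0.10844761  0.08406412]
```

View pics/scene2.png

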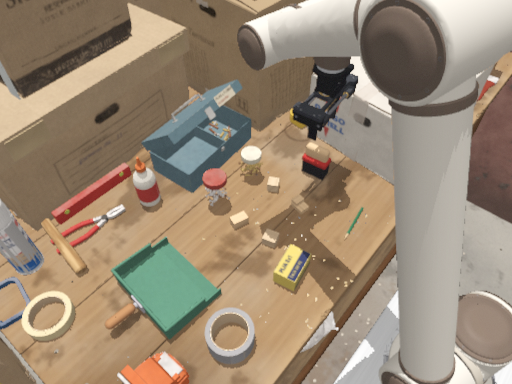

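View pics/wrist2.png

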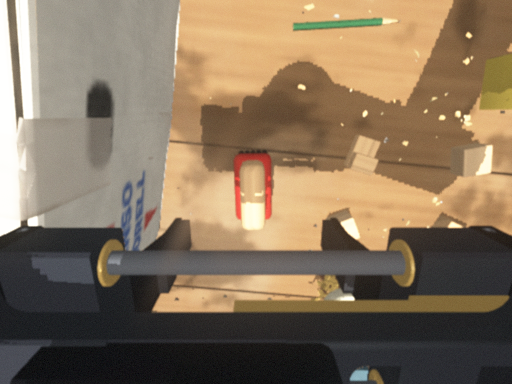

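Run:
```python
from workcell import env
import cv2
print(env.move_straight([0.502,-0.2815,0.066],rate=0.08,force_limit=8))
s=env.read_state();print(s["clock"],s["position"],s["force"])
env.gripper_to(0.0,40)
s=env.read_state();print(s["clock"],s["position"],s["force"],s["opening"])
p=env.grab_frame("scene");cv2.imwrite("pics/scene3.png",p["image"][100:250,180:400])
```

```text
False
6.85 [ 0.50242147 -0.28164658  0.06660888] [ 0.37931034 -0.58836667  1.08722358]
7.8917 [ 0.50205475 -0.28155893  0.06597697] [ 0.27936794 -1.01429367 -0.21821047] 0.27487055180106645
```

View pics/scene3.png

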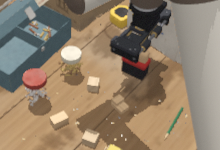

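```bash
cat >> h.py <<'E'
Z=0.066
def sweep(env,start,way,yaw,uend,dfront,h0=0.002,rate=0.11):
    """way: list of xy; then pan lane uend, brush front face to depth dfront"""
    st=env.read_state()["position"]
    r=lambda y:[-90,0,y]
    env.move_straight([st[0],st[1],Z+0.075],rate=0.25)
    env.move_straight([start[0],start[1],Z+0.075],r(yaw),rate=0.25)
    env.move_straight([start[0],start[1],Z+h0],rate=0.15)
    for w in way: print("hit",env.move_straight([w[0],w[1],Z+h0],rate=rate,force_limit=25))
    for df,h in ((-0.03,h0),(0.015,0.009),(dfront,0.009)):
        q=pan(uend,df-0.018); print("hit",env.move_straight([q[0],q[1],Z+h],rate=rate,force_limit=25))
    q=pan(uend,dfront-0.018-0.006); env.move_straight([q[0],q[1],Z+0.010],rate=0.1)
    env.move_straight([q[0],q[1],Z+0.075],rate=0.25)
    s=env.read_state();print(s["clock"],s["position"],s["force"])
E
python3 - <<'E'
from workcell import env
from h import *
print(pan(.035,-.048),pan(.035,.062))
st=env.read_state()["position"]
sweep(env,[0.552,-0.074],[],-8,0.035,0.08)
for n in ("scene","wrist","top"):
    p=env.grab_frame(n);cv2.imwrite(f"pics/{n}4.png",p["image"])
E
```

```text
[0.5838025  0.10101086] [0.59205016 0.21070122]
hit False
hit False
hit False
13.7583 [0.59194676 0.20478876 0.14236532] [-0.28597355  0.18286038 -2.97579706]
```

View pics/scene4.png

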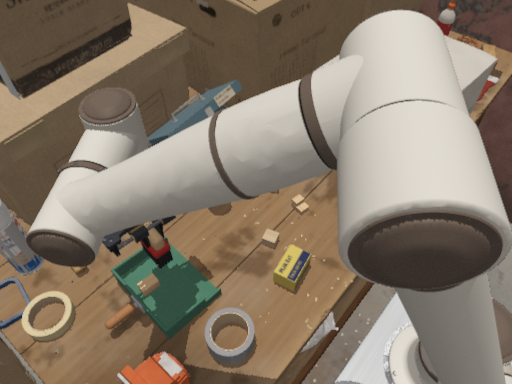

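View pics/wrist4.png

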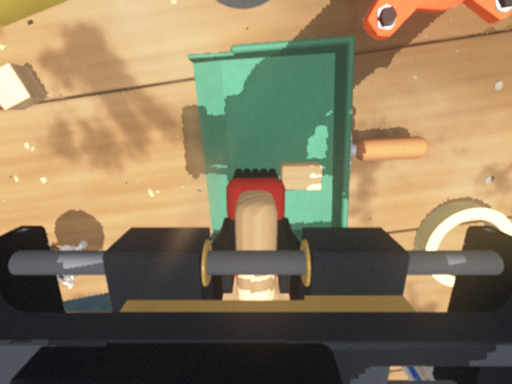

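Run:
```python
from workcell import env
from h import *
sweep(env,[0.552,-0.216],[[0.554,0.0]],-5,0.03,0.045)
for n in ("scene","wrist","top"):
    p=env.grab_frame(n);cv2.imwrite(f"pics/{n}5.png",p["image"])
```

```text
hit False
hit False
hit False
hit False
21.4917 [0.58430003 0.17028114 0.14229112] [-0.09609312 -0.06943233 -2.47944672]
```

View pics/scene5.png

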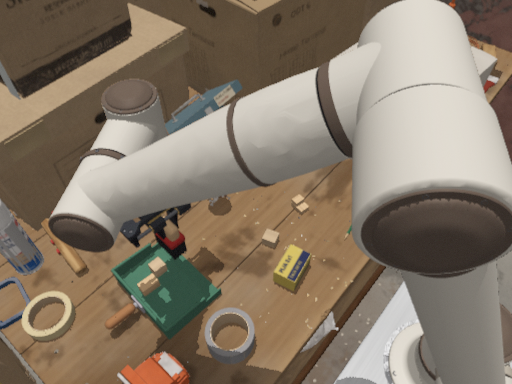

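View pics/wrist5.png

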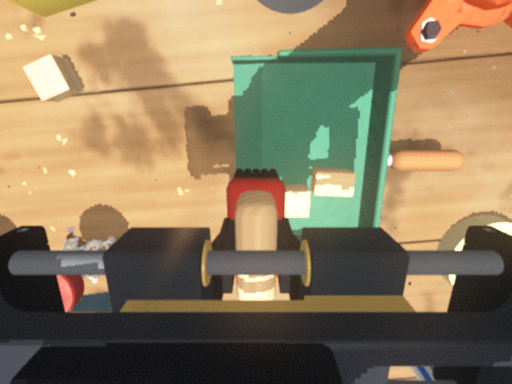

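Run:
```python
from workcell import env
from h import *
sweep(env,[0.457,-0.078],[],-9,-0.043,0.085)
for n in ("scene","wrist","top"):
    p=env.grab_frame(n);cv2.imwrite(f"pics/{n}6.png",p["image"])
```

```text
hit False
hit False
hit False
27.6833 [0.51445014 0.21561989 0.14217873] [-0.87538168 -0.69564646 -3.0652814 ]
```

View pics/scene6.png

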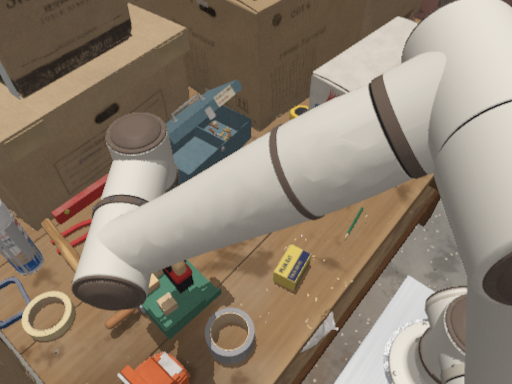

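View pics/wrist6.png

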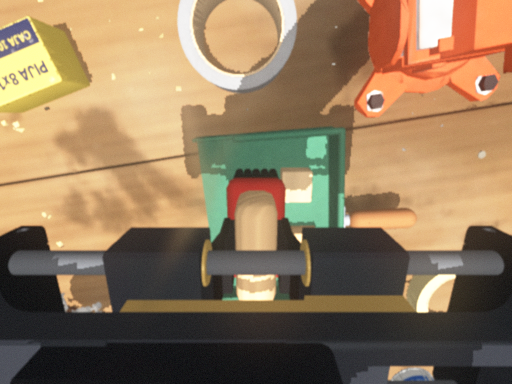

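Offcut 2 is inside too, at about (298,185) in the wrist image. Next is the stepped offcut.

Run:
```python
from workcell import env
from h import *
sweep(env,[0.462,-0.208],[[0.462,-0.07]],-6,-0.043,0.045)
for n in ("scene","wrist","top"):
    p=env.grab_frame(n);cv2.imwrite(f"pics/{n}7.png",p["image"])
```

```text
hit False
hit False
hit False
hit False
35.4333 [0.51145075 0.17573655 0.14210851] [-1.26850351  0.35989593 -2.47735162]
```

View pics/scene7.png

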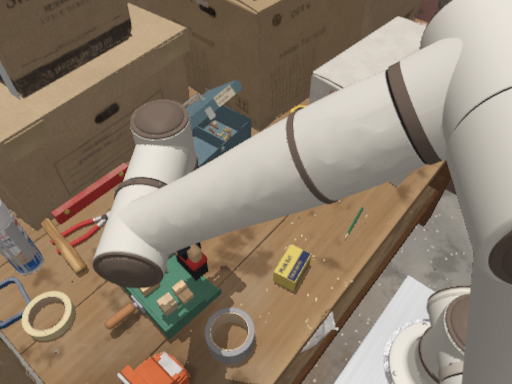

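View pics/wrist7.png

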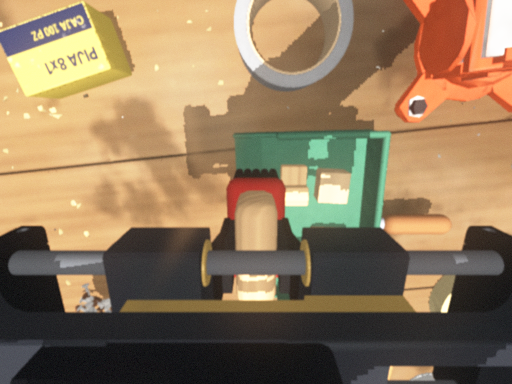

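Run:
```python
from workcell import env
from h import *
env.move_straight([0.5,-0.1,Z+0.075],[-90,0,0],rate=0.2)
env.move_straight([0.5,-0.1,Z+0.008],rate=0.15)
print(env.move_straight([0.5,-0.1,Z-0.003],rate=0.02,force_limit=4))
s=env.read_state();print(s["clock"],s["position"],s["force"])
env.dwell(0.2)
env.gripper_to(0.6)
env.gripper_to(1.0)
env.dwell(0.2)
p=env.read_state()["position"]
env.move_straight([p[0],p[1],0.2],rate=0.12)
env.goto([0.45,-0.05,0.38],[-90,0,0])
for n in ("wrist","top"):
    q=env.grab_frame(n);cv2.imwrite(f"pics/{n}8.png",q["image"]);
    if n=="wrist": print(q["position"],q["orientation"])
print(env.read_state()["clock"])
```

```text
True
38.1917 [ 0.50040382 -0.09996173  0.06534596] [1.2716769  0.77364336 3.21147883]
[ 0.37142049 -0.04980484  0.54156206] [-1.61143498e+01 -2.78547104e-02  8.99807697e+01]
42.4333
```

View pics/wrist8.png

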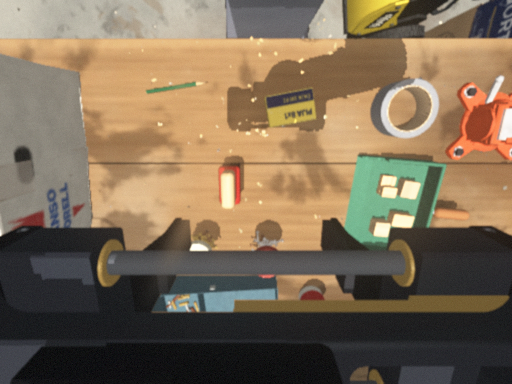

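View pics/top8.png

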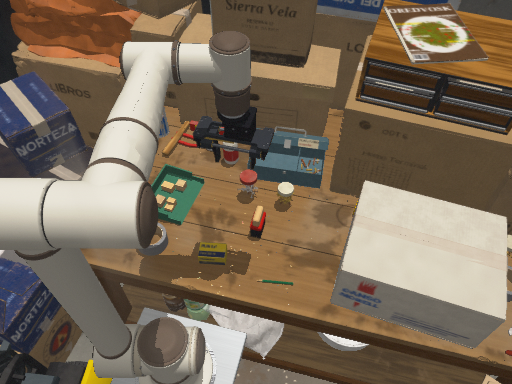

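Run:
```python
from h import *
W2=dict(W1,p=[0.37142049,-0.04980484,0.54156206],o=[-1.61143498e+01,-2.78547104e-02,8.99807697e+01])
w=cv2.imread("pics/wrist8.png");t=cv2.imread("pics/top8.png");t0=cv2.imread("pics/top0.png")
def pn(i,c):
    b=(0.42,0.70,0.10,0.34);k=1500
    g=grid(rect(i,c,0.03,*b,k),b[0],b[2],k,0.02)
    for u,d,z in ():pass
    q=np.array([[*pan(u,d)] for u,d in ((-.096,0),(.096,0),(.096,.142),(-.096,.142))])
    cv2.polylines(g,[np.c_[(q[:,1]-b[2])*k,(q[:,0]-b[0])*k].astype(int)],True,(0,0,255),1);return g
cv2.imwrite("pics/f.png",np.hstack([pn(w,W2),pn(t,T0)]))
c=np.hstack([cv2.resize(x[130:270,120:330],None,fx=1.9,fy=1.9) for x in (t0,t)]);cv2.imwrite("pics/g.png",c)
```

```text
(no output)
```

View pics/f.png

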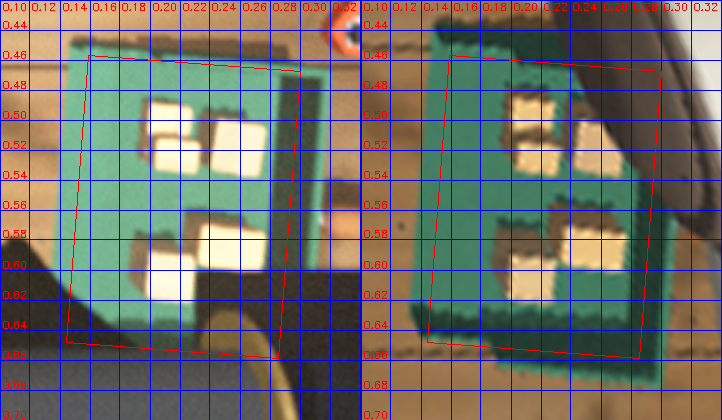

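View pics/g.png

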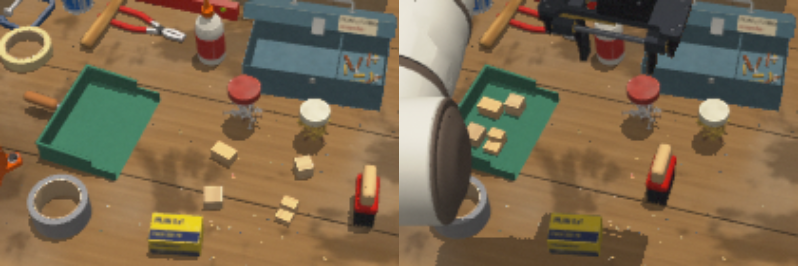

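Run:
```python
from workcell import env
print(env.close_job(), env.read_state()["clock"])
```

```text
the job is handed in; nothing more can be done
the job is handed in; nothing more can be done
```

All four offcuts are in the dustpan, and I have handed the job in at about 42 s of the 72 s allowed. I gripped the brush and made four separate sweeps through the open mouth, one per offcut, in two lanes. Then I stood the brush on its bristles at about (0.50, -0.10), let it go and moved the arm clear.

- **Offcuts:** the last wrist and top pictures show all four on the pan's flat floor. Each is roughly 35 mm or more past the mouth edge and clear of the side walls.
- **Brush:** it stands upright, clear of the pan and the jars.
- **Other things:** comparing the top picture before and after, the two jars and the screw box have not moved. The roll of tape was partly hidden by the arm in that comparison, but nothing went near it. I did not compare the tape measure or the glue bottle again, as the arm did not work next to them.
- **Forces:** no sweep reached its 25 N force limit, and the only stop was the intended 4 N touch when I set the brush down.

No check failed or disagreed.

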